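Let the drying box's glazed lid down on a finger

ROBOT

A 6-joint arm with a two-finger parallel gripper is mounted at the origin on a cart in front of the work surface, level with it; the furniture and walls round the work are solid. World frame = base frame: x ahead of the robot, y to its left, z up, the work surface at z = 0. Lengths are in m, angles in rad, forces in N, time in s.
With the tool pointing down it reaches from about 0.3 to 0.775 m from the base axis. Payload 14.6 kg.
Tool frame: the origin (TCP) lies at the very end of the fingers, on their centre line; the grasp point (between the pads) lies 19 mm behind it; z points along the fingers, y is the line along which they close (so a half turn about z gives the same grasp; the last joint's range is limited). The gripper opens to 94 mm and grips with 3 to 60 N. Pads are 16 mm wide; open, the fingers measure 119 mm over their backs; the gripper's body (75 mm by 177 mm) begins 78 mm behind the grasp point.
Start: joints at [1.096, 0.3, 1.521, -0, 1.321, -0.067], TCP at [0.218, 0.505, 0.205] pointing down, gripper open.
Joint ranges: [-3.03, 3.03], [-0.79, 2.21], [0.23, 2.52], [-1.04, 4.18], [0, 3.07], [-2.55, 2.55]. Speed limits (rad/s): [2.22, 2.22, 2.57, 3.14, 3.14, 3.14].

INTERFACE

Orientations are given as [roll, pitch, yaw] about the fixed x, y, z axes, in that order (R = Rz(yaw) Ry(pitch) Rx(roll)).
In Python, from station import ctrl, cams gives the robot as it stands. The module is installed in compiled form; this text tells all that it offers.
- The arm moves only by the tool arm_command, never from a script. Its argument "plan" is a list that holds one entry, the list of rows, each a list of 7 numbers: the shift along the tool's x, y, z in a scale on which 1.0 is 0.6 m, then the turn, a rotation vector about the tool's x, y, z in fractions of the full range, 1 being pi rad, then the closure, from -1 (fully open) to 1 (shut). A call has 1 to 12 rows; each row is the pose to reach, as a shift and turn from the pose commanded when the call began, along the tool's axes at that moment; what a row does not reach only later rows make up. A row lasts 1/10 s, in which the tool goes at most 50 mm and 8.59 degrees, less where a joint would pass 70% of its speed; a pose out of reach is approached as far as the arm can. Shift and turn numbers lie between -1 and 1, and a call with a number outside is refused. A call with a gripper value outside its range is refused whole. The fingers move at their own pace and stop on an object; "squeeze" is the grip in N (left out, the last holds). Time passes only in rows, so rows that repeat a pose let the fingers close. It gives the time, the measured TCP pose, the force, the opening and the grip force at its end, in the units of the state.
- ctrl.get_obs(): the state, without advancing time (a new reading comes with each control period).
- cams.camera(name): name is "side" or "top" or "wrist"; returns (picture, depth): 420x560x3 uint8, blue, green, red; 420x560 float32, m along the optical axis (not along the pixel's ray), 0 where there is no reading.
- cams.camera_info(name): a dict with "fx", "fy", "cx", "cy" (pixels), "world_to_cam" (4x4, takes a point from world to camera coordinates). Camera axes: x right, y down, z forward; pixel columns grow to the right and rows downward; lengths in m; the calibration is good to about 2 mm. A picture is of the moment at which its call begins: read the wrist's pose just before it. camera_info takes no time and is no camera call; for the wrist camera it gives the pose at the moment of the call.
- ctrl.hand_in(): hands the job in; it is judged then, once.
The state is a dict: "time_s": time; "qpos": joint angles; "joint_vel": joint speeds; "tau": joint torques, N m; "ee_pos": TCP position; "eef_rot": TCP orientation; "force": force on the tool from outside, world axes, zero at the start; "moment": the same for the moment, N m; "grip_width": finger opening in m; "grip_force": force on a finger pad.
Only numpy, scipy, OpenCV 4.12 (cv2) and the standard library are available. Lean on these libraries where they do the work, as an engineer would, in place of code of your own. Each camera call takes 0.05 s, during which the arm holds its last target. There are 200 camera calls.

TASK

Shut the propped-open glass lid of the drying box over the foam part. Hold a finger close under the lid's front lip, push the prop rod aside with the outside of the finger so that it folds down inside the box, catch the lid on the finger as it comes down and lower it gently until it is fully shut, then take the hand away. The glass must not slam; do not pinch anything or open the lid further, and leave the foam part and everything around untouched.

Things in the scene. Friction and masses are not known exactly. Their poses are not given: they have to be found in the camera images.
- drying_box: Open-topped plywood drying box, fixed to the table: 190 mm deep (its x), 240 mm wide (its y), rim 90 mm above the table, walls 10 mm. Origin under its centre; its -x side is the front, facing the yellow table's near long edge; +y is the left end seen from the front. The lid's hinge runs along the top of the back wall (x = +95 mm, z = 90.5 mm).
- lid (a joint): Angle (rad) of the hinged lid, a glass pane in a 13 mm thick wooden frame, 244 mm wide, 215 mm from hinge to front edge: 0 shut on the rim, growing as it opens upward. It starts at about 0.55, resting on the prop. It is free to turn and falls if nothing holds it; about 2 to 3 N upward at the front edge carries it.
- lip (a point): Middle of the lid's front edge, on its underside (moves with the lid). Shut, the lid overhangs the front wall by 25 mm along its whole width: the finger lip.
- prop (a joint): Angle (rad) of the prop, a 7 mm steel rod pivoted on the inside of the front wall (box frame x -78, y -55, z 68 mm) about the box's x axis. 0: standing, leaning 0.06 rad past upright to -y against its stop, carrying the lid. Grows as it swings to +y, to 1.62: folded inside the front wall. A few N near the tip move it; past upright and unloaded it folds down by itself.
- prop_tip (a point): Centre of the prop's round rubber tip, 12 mm across, 122 mm from the pivot (moves with the prop). At the start it bears against the underside of the lid's front rail, about 10 mm horizontally behind the front edge and 62 mm to the -y side of its middle. Pushed some 40 to 70 mm to +y it comes out from under the lid.
- foam_part: the glued foam part: a rough white foam block about 81 x 96 x 37 mm lying on the floor of the drying box; origin under its centre. Leave it where it lies
- glue_bottle: bystander: glue bottle with a pointed nozzle, 56 mm across and 214 mm high, standing behind the box; origin under its centre
- sanding_block: bystander: wooden sanding block 60 x 100 x 31 mm, behind and right of the box; origin under its centre
- eraser: bystander: eraser 24 x 55 x 13 mm, right of the box; origin under its centre
- mug: bystander: mug 70 mm across and 62 mm high, on the other, pale table; origin under its centre
- marker: bystander: black marker pen 131 mm long, 17 mm thick, lying near the front edge of the yellow table, left of the box; origin under its centre

How it is judged:
On the way, in this order (a step that is already met when the one before it is completed fails the run):
1. the prop has been pushed out from under the lid while the lid is still up (value of joint prop above 0.7 rad and value of joint lid above 0.32 rad), for 0.1 s.
2. the lid rides down on a finger: half way down (between 0.10 and 0.28 rad) it rests on the fingers and moves slower than 0.8 rad/s (value of joint lid between 0.1 and 0.28 rad and contact force between the fingers and lid above 0.5 N and velocity of joint lid above -0.8 rad/s), for 0.2 s.
3. the lid is shut (value of joint lid below 0.015 rad), for 0.2 s.
At the end, for the whole second after the job is handed in: The lid is shut (below 0.015 rad, about 3 mm at its front edge) and still, and the prop is folded down inside the box (beyond 1.3 rad) (value of joint lid below 0.015 rad and value of joint prop above 1.3 rad and velocity of joint lid above -0.05 rad/s); the robot touches nothing.
It fails at once if the lid's front rail or the prop is taken between the fingers (the point between the finger pads lies inside it) ((x of the grasp point in the frame of lip between -0.008 and 0.045 m and y of the grasp point in the frame of lip between -0.122 and 0.122 m and z of the grasp point in the frame of lip between 0.001 and 0.013 m) or (x of the grasp point in the frame of prop_tip between -0.01 and 0.01 m and y of the grasp point in the frame of prop_tip between -0.008 and 0.008 m and z of the grasp point in the frame of prop_tip between -0.11 and 0.006 m)).
It fails at once if the lid slams or drops: faster than 1.3 rad/s (0.28 m/s at its front edge) anywhere below 0.40 rad (value of joint lid below 0.4 rad and velocity of joint lid below -1.3 rad/s).
It fails at once if the lid is lifted well off the prop (opened beyond 0.75 rad) (value of joint lid above 0.75 rad).
It fails at once if the lid is pressed with more than 25 N or the prop with more than 15 N (contact force between the fingers and lid above 25 N or contact force between the fingers and prop above 15 N).
It fails at once if the foam part or a bystander is shifted or picked up (moved more than 20 mm) (distance of any of foam_part, glue_bottle, sanding_block, eraser, mug, marker from where it was at the start of the episode above 0.02 m).
It also fails if it takes over 43 s, if anything falls off the work surface, if the arm or the gripper's body presses on something with over 40 N, if the wrist force passes 120 N, or if a joint passes its speed limit or range.

## Working session

There is one attempt and no reset: what is moved stays moved. The work goes in short steps, Python scripts to look and compute and a tool call to move; the robot and the scene stay as the last step left them, time stands still between calls to the robot, and variables do not carry over. Pictures are saved under pics/ and viewed, at most 14 in all, crops included, and the job is handed in when it is done.

Besides the shell and the picture viewer there is one more tool, called after "Call:" as name(argument=value, ...), one argument or row to a line, values as JSON. arm_command: Moves the arm, as the interface text tells. Its arguments: {"type":"object","properties":{"plan":{"type":"array"},"squeeze":{"type":"number"}},"required":["plan"]}

```bash
mkdir -p pics; cat > h.py <<'E'
import numpy as np,cv2
from station import ctrl,cams
def snap(n):
    p,d=cams.camera(n); i=cams.camera_info(n); return p,d,i
def world(i,d,u,v,z=None):
    z=d[v,u] if z is None else z
    c=np.array([(u-i["cx"])/i["fx"]*z,(v-i["cy"])/i["fy"]*z,z,1])
    return (np.linalg.inv(i["world_to_cam"])@c)[:3]
def proj(i,P):
    c=i["world_to_cam"]@np.r_[P,1]; return c[0]/c[2]*i["fx"]+i["cx"],c[1]/c[2]*i["fy"]+i["cy"]
E
python3 - <<'E'
from h import *
for n in("top","side"):
    p,d,i=snap(n); cv2.imwrite(f"pics/{n}0.png",p); np.savez(f"{n}0.npz",d=d,**i)
    print(n,np.linalg.inv(i["world_to_cam"]).round(3).tolist(),i["fx"])
o=ctrl.get_obs();print(o)
E
```

```text
top [[0.015, -0.985, 0.173, 0.421], [-0.999, -0.008, 0.042, 0.096], [-0.04, -0.173, -0.984, 1.406], [0.0, 0.0, 0.0, 1.0]] 526.603092299889
side [[-0.968, -0.122, 0.217, 0.297], [-0.249, 0.477, -0.843, 1.465], [-0.001, -0.87, -0.493, 0.905], [0.0, 0.0, 0.0, 1.0]] 543.1576806360339
{'time_s': 0.1, 'qpos': array([ 1.09640521e+00,  3.00452574e-01,  1.52152082e+00,  1.13823618e-06,
        1.32068119e+00, -6.66318088e-02]), 'joint_vel': array([ 0.00014762, -0.00055934, -0.00285327,  0.00078484, -0.00345424,
        0.00055343]), 'tau': array([ 1.65428177e-03, -5.32648873e+01, -3.53277147e+01,  7.09788501e-02,
        2.35775043e-02, -6.09687959e-05]), 'ee_pos': array([0.21801641, 0.50469122, 0.20492198]), 'eef_rot': array([-3.14053316e+00, -7.18057988e-05,  2.73383303e+00]), 'force': array([ 0.43858964, -0.50965264, -0.18009797]), 'moment': array([-0.01416198, -0.01598176, -0.01608024]), 'grip_force': 0.0, 'grip_width': 0.09408646750332589}
```

View pics/top0.png

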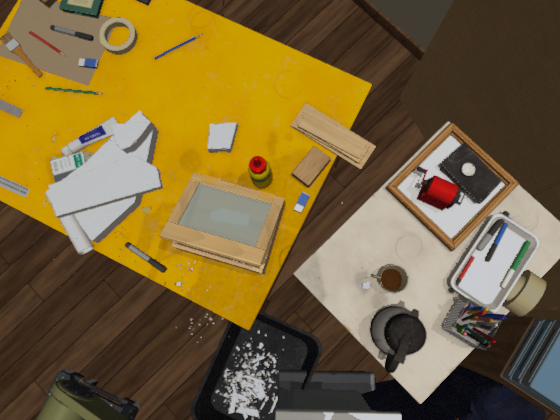

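View pics/side0.png

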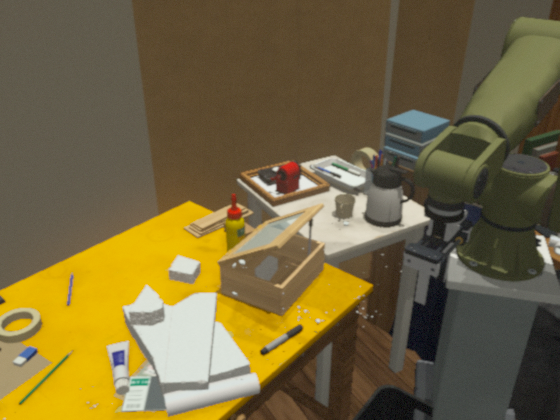

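```bash
python3 - <<'E'
import cv2
p=cv2.imread("pics/top0.png");cv2.imwrite("pics/topc.png",cv2.resize(p[165:285,150:310],None,fx=5,fy=5,interpolation=cv2.INTER_CUBIC))
p=cv2.imread("pics/side0.png");cv2.imwrite("pics/sidec.png",cv2.resize(p[195:315,210:370],None,fx=5,fy=5,interpolation=cv2.INTER_CUBIC))
E
```

```text
(no output)
```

View pics/topc.png

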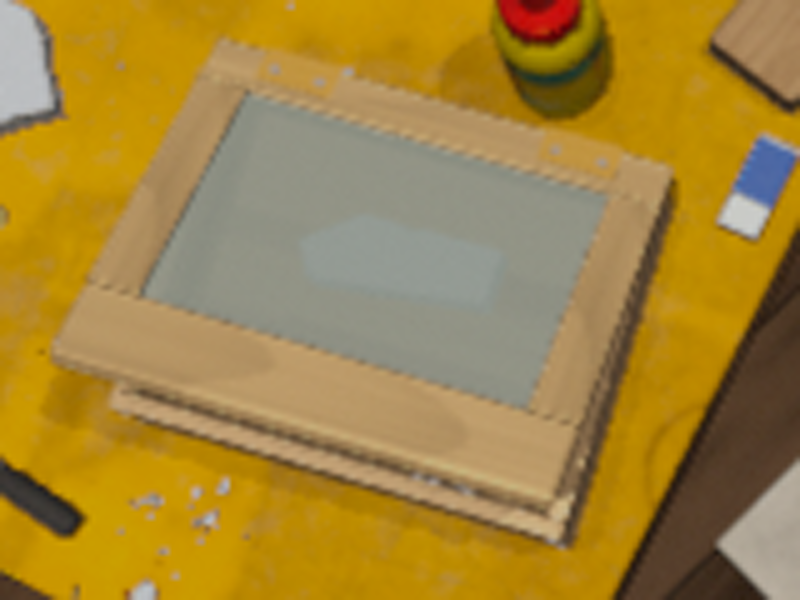

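View pics/sidec.png

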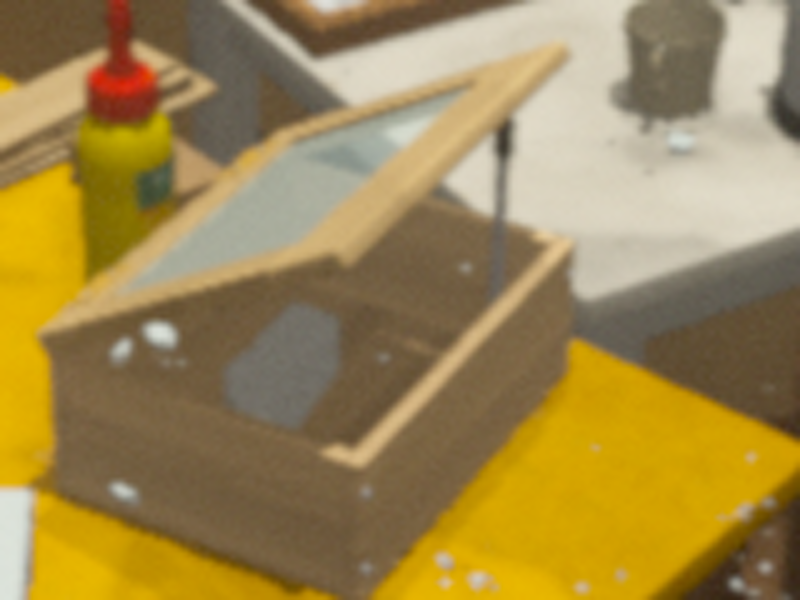

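```bash
cat > fit.py <<'E'
from h import *
from scipy.optimize import least_squares
I={n:dict(np.load(f"{n}0.npz")) for n in("top","side")}
def box(q,P):
    c,s=np.cos(q[2]),np.sin(q[2]); return np.array([q[0]+c*P[0]-s*P[1],q[1]+s*P[0]+c*P[1],P[2]])
def lid(a,s,y,t): return np.array([.095-s*np.cos(a)+t*np.sin(a),y,.0905+s*np.sin(a)+t*np.cos(a)])
def prop(b): th=b-.06; return np.array([-.078,-.055+.122*np.sin(th),.068+.122*np.cos(th)])
obs=[("top",(55,352),lambda a:lid(a,.215,.122,.013)),("top",(553,498),lambda a:lid(a,.215,-.122,.013)),
("top",(222,42),lambda a:lid(a,0,.122,.013)),("top",(672,172),lambda a:lid(a,0,-.122,.013)),
("top",(565,542),lambda a:np.array([-.095,-.12,.09])),("top",(115,405),lambda a:np.array([-.095,.12,.09])),
("side",(342,265),lambda a:lid(a,.215,.122,0)),("side",(565,45),lambda a:lid(a,.215,-.122,.013)),
("side",(357,465),lambda a:np.array([-.095,.12,.09])),("side",(572,242),lambda a:np.array([-.095,-.12,.09])),
("side",(503,130),lambda a:prop(0))]
off={"top":(150,165),"side":(210,195)}
def res(q):
    r=[]
    for n,(u,v),f in obs: r+=list(np.array(proj(I[n],box(q,f(q[3]))))-(off[n][0]+u/5,off[n][1]+v/5))
    return np.array(r)
if __name__=="__main__":
    q=least_squares(res,[.45,.2,-.3,.55],loss="soft_l1").x
    print(q.round(4)); print(res(q).reshape(-1,2).round(1).tolist()); np.save("q.npy",q)
    for nm,P in(("lip",lid(q[3],.215,0,0)),("lipL",lid(q[3],.215,.122,0)),("lipR",lid(q[3],.215,-.122,0)),("tip",prop(0)),("tip1",prop(.7)),("hinge",[.095,0,.09]),("pivot",[-.078,-.055,.068])): print(nm,np.round(P,3),box(q,P).round(4))
    for uv in((160,238),(480,290),):
        u=round(150+uv[0]/5);v=round(165+uv[1]/5);w=world(I["top"],I["top"]["d"],u,v);print(w)
E
python3 fit.py
```

```text
[ 0.6155  0.2805 -0.2793  0.5401]
[[-1.4, -1.1], [-0.1, 0.2], [-0.2, -2.0], [0.8, -1.7], [-1.1, -0.7], [-1.6, -0.7], [1.8, 0.7], [0.8, -2.3], [1.2, -1.2], [1.3, -1.8], [1.2, -3.0]]
lip [-0.089  0.     0.201] [0.5295 0.3052 0.2011]
lipL [-0.089  0.122  0.201] [0.5632 0.4225 0.2011]
lipR [-0.089 -0.122  0.201] [0.4959 0.1879 0.2011]
tip [-0.078 -0.062  0.19 ] [0.5233 0.2421 0.1898]
tip1 [-0.078  0.018  0.166] [0.5454 0.3192 0.1659]
hinge [0.095 0.    0.09 ] [0.7068 0.2544 0.09  ]
pivot [-0.078 -0.055  0.068] [0.5253 0.2492 0.068 ]
[0.62600526 0.37936926 0.17512862]
[0.60634444 0.22750791 0.1539658 ]
```

```bash
cat > goto.py <<'E'
from h import *
from fit import box
from scipy.spatial.transform import Rotation as R
def tool(q,p,dyaw=0):
    z=np.array([np.cos(p),0,-np.sin(p)]);y=np.array([0,1.,0]);x=np.cross(y,z)
    return R.from_euler("z",q[2]+dyaw)*R.from_matrix(np.c_[x,y,z])
def rel(q,P,p,dyaw=0):
    o=ctrl.get_obs();R0=R.from_euler("xyz",o["eef_rot"])
    s=R0.inv().apply(box(q,P)-o["ee_pos"])*1e3; r=(R0.inv()*tool(q,p,dyaw)).as_rotvec()
    return s.round(1),r.round(3)
def where(q):
    o=ctrl.get_obs();c,s=np.cos(q[2]),np.sin(q[2]);d=o["ee_pos"]-[q[0],q[1],0]
    return (np.array([c*d[0]+s*d[1],-s*d[0]+c*d[1],d[2]])*1e3).round(1),(tool(q,.3).inv()*R.from_euler("xyz",o["eef_rot"])).as_rotvec().round(3),o["force"].round(2),o["time_s"],o["qpos"].round(2),o["grip_width"]
E
python3 - <<'E'
from goto import *
q=np.load("q.npy"); print(where(q)); print(rel(q,[-.25,-.095,.21],.3))
E
```

```text
(array([-443.8,  105.9,  204.9]), array([0.083, 1.269, 0.11 ]), array([ 0.44, -0.51, -0.18]), 0.1, array([ 1.1 ,  0.3 ,  1.52,  0.  ,  1.32, -0.07]), 0.09408646750332589)
(array([-218. , -174.4,   -4.9]), array([-0.083, -1.269, -0.11 ]))
```

The rows are not in the units I measure in: shifts go in shares of 0.6 m and turns go in shares of pi rad. I convert before sending: -218 mm is -0.3633, -174 mm is -0.29, -1.269 rad is -0.4039.

Call:
arm_command(
  plan=[
    [[-0.0667,-0.05,-0.05,0,-0.0382,0,0],[-0.1333,-0.1,-0.0833,-0.0064,-0.0796,-0.0095,0.5],[-0.2,-0.15,-0.0833,-0.0095,-0.1273,-0.0127,1],[-0.25,-0.2,-0.0833,-0.0127,-0.1751,-0.0159,1],[-0.3,-0.25,-0.0833,-0.0159,-0.2228,-0.0191,1],[-0.3333,-0.2833,-0.0833,-0.0191,-0.2706,-0.0255,1],[-0.3633,-0.29,-0.0833,-0.0223,-0.3183,-0.0286,1],[-0.3633,-0.29,-0.0667,-0.0255,-0.3661,-0.0318,1],[-0.3633,-0.29,-0.05,-0.0264,-0.4039,-0.035,1],[-0.3633,-0.29,-0.0083,-0.0264,-0.4039,-0.035,1],[-0.3633,-0.29,-0.0083,-0.0264,-0.4039,-0.035,1],[-0.3633,-0.29,-0.0083,-0.0264,-0.4039,-0.035,1]],
  ],
)

```text
time_s: 1.3
ee_pos: [0.2334, 0.2773, 0.2293]
eef_rot: [-3.055, 1.101, 2.843]
force: [-0.3, -0.6, -0.5]
grip_width: 0.002
grip_force: 0.0
```

```bash
python3 - <<'E'
from goto import *
q=np.load("q.npy"); print(where(q)); 
p,d,i=snap("wrist"); cv2.imwrite("pics/w1.png",p); np.savez("w1.npz",d=d,**i); print(np.linalg.inv(i["world_to_cam"]).round(3).tolist(),i["fx"])
p,d,i=snap("side"); cv2.imwrite("pics/s1.png",p)
E
```

```text
(array([-366.3, -108.4,  229.3]), array([ 0.104,  0.17 , -0.   ]), array([-0.26, -0.63, -0.52]), 1.3, array([ 1.44,  0.07,  2.12, -1.04,  1.5 ,  0.62]), 0.0019979987936295245)
[[0.365, 0.22, 0.905, 0.055], [0.93, -0.042, -0.364, 0.347], [-0.042, 0.975, -0.22, 0.245], [0.0, 0.0, 0.0, 1.0]] 351.9642810539865
```

View pics/w1.png

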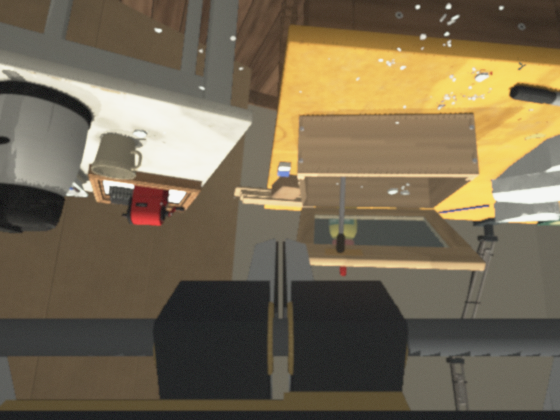

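View pics/s1.png

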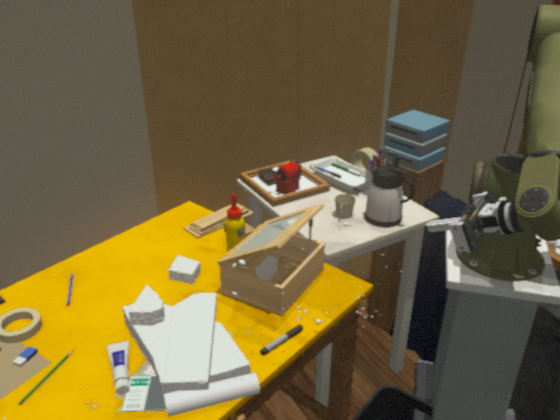

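The wrist view (upside down) shows the prop tip at about (341,243), the lid's front rail across y≈262 and the box rim near y≈176; the side view shows the hand still well in front of the box. Joint 4 is at its limit, so straight-on won't work; I'll approach from front-right with the tool yawed about 0.6 rad to the left.

```bash
python3 - <<'E'
from goto import *
q=np.load("q.npy"); print(rel(q,[-.15,-.11,.40],.9,.9))
# check prop tip / lip points against the wrist depth
f=np.load("w1.npz");i=dict(f);
from fit import prop,lid
for n,P in(("tip",prop(0)),("lipR",lid(.551,.215,-.122,0)),("lipL",lid(.551,.215,.122,0)),("rimR",[-.095,-.12,.09]),("rimL",[-.095,.12,.09])): print(n,np.round(proj(i,box(q,np.array(P))),1))
E
```

```text
(array([-251.4,   11.8,  115.2]), array([-0.799,  0.374, -0.602]))
tip [336.2 249.6]
lipR [291.2 257.3]
lipL [484.7 263.8]
rimR [295.2 174.6]
rimL [478.1 176.3]
```

In the tool's units: -251 mm is -0.4183, -240 mm is -0.4, 0.374 rad is 0.119.

Call:
arm_command(
  plan=[
    [[-0.0833,0,0,0,0,0,1],[-0.1667,0,0,-0.0318,0.0159,-0.0255,1],[-0.25,0,0.0333,-0.0732,0.035,-0.0541,1],[-0.3167,0.0067,0.0833,-0.1082,0.0509,-0.0828,1],[-0.3667,0.0133,0.1333,-0.1464,0.0668,-0.1082,1],[-0.4,0.0167,0.1833,-0.1814,0.0859,-0.1369,1],[-0.4183,0.02,0.1917,-0.2196,0.1019,-0.1655,1],[-0.4183,0.02,0.1917,-0.2546,0.119,-0.191,1],[-0.4183,0.02,0.1917,-0.2546,0.119,-0.191,1],[-0.4183,0.02,0.1917,-0.2546,0.119,-0.191,1]],
  ],
)

```text
time_s: 2.4
ee_pos: [0.4339, 0.2168, 0.3939]
eef_rot: [-3.077, 0.708, -2.725]
force: [-0.1, 0.6, 0.1]
grip_width: -0.0002
grip_force: 0.0
```

```bash
python3 - <<'E'
from goto import *
q=np.load("q.npy"); print(where(q));print(rel(q,[-.15,-.11,.40],.3,.9))
E
```

```text
(array([-157. , -111.4,  393.9]), array([-0.527,  0.525, -0.403]), array([-0.1 ,  0.63,  0.06]), 2.4, array([ 0.43, -0.34,  1.87, -0.09,  0.91, -1.51]), -0.0001916996105601653)
(array([-8.7, -3.4, -0.4]), array([-0.235, -0.565, -0.096]))
```

In the tool's units: 1.57 rad is 0.4997.

Call:
arm_command(
  plan=[
    [[0,0,0,0,0,0.0477,1],[0,0,0,0,0,0.0955,1],[0,0,0,0,0,0.1432,1],[0,0,0,0,0,0.191,1],[0,0,0,0,0,0.2387,1],[0,0,0,0,0,0.2865,1],[0,0,0,0,0,0.3342,1],[0,0,0,0,0,0.382,1],[0,0,0,0,0,0.4297,1],[0,0,0,0,0,0.4775,1],[0,0,0,0,0,0.4997,1]],
  ],
)

```text
time_s: 3.5
ee_pos: [0.4329, 0.2171, 0.393]
eef_rot: [2.433, 0.046, 1.939]
force: [0.1, 0.0, 0.5]
grip_width: 0.0002
grip_force: 0.0
```

```bash
sed -i 's/y=np.array(\[0,1.,0\])/y=np.array([0,-1.,0])/' goto.py; python3 - <<'E'
from goto import *
q=np.load("q.npy"); print(where(q));print(rel(q,[-.15,-.11,.40],.8,1.0))
E
```

```text
(array([-158. , -111.3,  393. ]), array([ 0.869, -0.004, -1.883]), array([0.06, 0.05, 0.46]), 3.5, array([ 0.43, -0.34,  1.87, -0.1 ,  0.91,  0.08]), 0.0002293771787520071)
(array([-4.1,  9.9, -0.5]), array([0.153, 0.26 , 1.331]))
```

In the tool's units: 10 mm is 0.0167, -4 mm is -0.0067, 1.331 rad is 0.4237.

Call:
arm_command(
  plan=[
    [[0,0,0,0.0048,0.0095,0.0414,1],[0,0,0,0.0095,0.0159,0.0859,1],[0,0,0,0.0143,0.0255,0.1273,1],[0,0,0,0.0191,0.0318,0.1687,1],[0,0,0,0.0239,0.0414,0.2101,1],[0,0,0,0.0286,0.0493,0.2546,1],[0,0,0,0.0334,0.0573,0.296,1],[0,0,0,0.0382,0.0668,0.3374,1],[0,0,0,0.0439,0.0748,0.382,1],[-0.0067,0.0167,0,0.0487,0.0828,0.4237,1],[-0.0067,0.0167,0,0.0487,0.0828,0.4237,1]],
  ],
)

```text
time_s: 4.6
ee_pos: [0.4418, 0.216, 0.3997]
eef_rot: [3.139, -0.77, 0.724]
force: [0.3, -0.6, -0.0]
grip_width: 0.0004
grip_force: 0.0
```

```bash
python3 - <<'E'
from goto import *
q=np.load("q.npy"); print(where(q));print(rel(q,[-.15,-.11,.36],.3,1.0))
E
```

```text
(array([-149.1, -109.9,  399.7]), array([ 0.861, -0.457, -0.53 ]), array([ 0.27, -0.56, -0.05]), 4.6, array([ 0.18, -0.33,  1.87,  0.45,  0.96,  0.89]), 0.0004024403359853914)
(array([-28.1,  -0.7,  28.1]), array([-0.   ,  0.501,  0.002]))
```

In the tool's units: -28 mm is -0.0467, -20 mm is -0.0333, 0.5 rad is 0.1592.

Call:
arm_command(
  plan=[
    [[-0.0167,0,0.0167,0,0.0318,0,1],[-0.0333,0,0.0333,0,0.0637,0,1],[-0.0467,0,0.0467,0,0.0955,0,1],[-0.0467,0,0.0467,0,0.1273,0,1],[-0.0467,0,0.0467,0,0.1592,0,1],[-0.0467,0,0.0467,0,0.1592,0,1],[-0.0467,0,0.0467,0,0.1592,0,1]],
  ],
)

```text
time_s: 5.3
ee_pos: [0.4402, 0.2163, 0.3588]
eef_rot: [3.123, -1.267, 0.743]
force: [0.1, -0.5, 0.3]
grip_width: 0.0003
grip_force: 0.0
```

```bash
python3 - <<'E'
from goto import *
q=np.load("q.npy"); print(where(q));print(rel(q,[-.15,-.11,.23],.3,.9),rel(q,[-.15,-.11,.23],.3,.6))
E
```

```text
(array([-150.7, -110. ,  358.8]), array([ 0.958, -0.001, -0.304]), array([ 0.1 , -0.48,  0.28]), 5.3, array([ 0.03, -0.41,  2.28,  1.46,  0.66, -0.11]), 0.00032384917206855756)
(array([-1.228e+02, -1.000e-01,  3.890e+01]), array([-0.099,  0.003,  0.036])) (array([-1.228e+02, -1.000e-01,  3.890e+01]), array([-0.385,  0.003,  0.126]))
```

In the tool's units: -123 mm is -0.205, -90 mm is -0.15, -0.385 rad is -0.1225.

Call:
arm_command(
  plan=[
    [[-0.05,0,0.0167,-0.0159,0,0.0048,1],[-0.1,0,0.0333,-0.0318,0,0.0095,1],[-0.15,0,0.05,-0.0541,0,0.0159,1],[-0.205,0,0.065,-0.0764,0,0.0255,1],[-0.205,0,0.065,-0.0987,0,0.0318,1],[-0.205,0,0.065,-0.1225,0.001,0.0401,1],[-0.205,0,0.065,-0.1225,0.001,0.0401,1],[-0.205,0,0.065,-0.1225,0.001,0.0401,1]],
  ],
)

```text
time_s: 6.1
ee_pos: [0.4451, 0.2217, 0.2455]
eef_rot: [-3.105, -1.307, 0.347]
force: [-0.0, 0.4, 0.3]
grip_width: 0.0004
grip_force: 0.0
```

```bash
python3 - <<'E'
from goto import *
q=np.load("q.npy"); print(where(q));print(rel(q,[-.12,-.13,.18],.3,.6))
p,d,i=snap("wrist"); cv2.imwrite("pics/w2.png",p); np.savez("w2.npz",d=d,**i)
from fit import prop,lid
for n,P in(("tip",prop(0)),("piv",[-.078,-.055,.068]),("lipR",lid(.551,.215,-.122,0)),("lipL",lid(.551,.215,.122,0)),("rimR",[-.095,-.12,.09]),("rimL",[-.095,.12,.09])): print(n,np.round(proj(i,box(q,np.array(P))),1))
E
```

```text
(array([-147.5, -103.6,  245.5]), array([ 0.637,  0.032, -0.175]), array([-0.  ,  0.44,  0.32]), 6.1, array([ 0.39, -0.19,  2.46,  3.16,  0.44, -1.58]), 0.00038717996870431314)
(array([-61.4,  38.4,  22.3]), array([-0.061, -0.036,  0.008]))
tip [290.8 249.8]
piv [284.5 347.6]
lipR [352.8 271.4]
lipL [143.8 183.1]
rimR [334.7 382.1]
rimL [158.8 271.5]
```

View pics/w2.png

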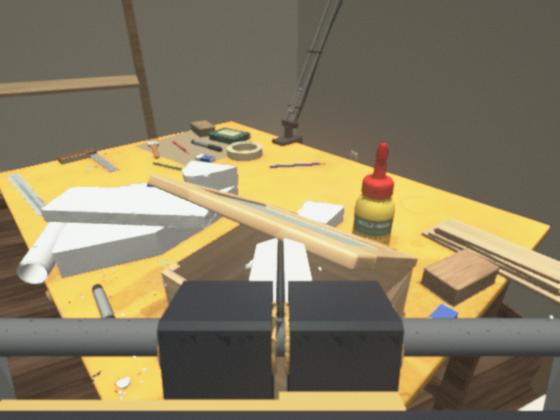

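The wrist view shows the lid's front-right corner at about (360,265), the front-left corner at (150,180) and the left rim corner near (165,268). The prop is hidden behind the fingers. All sit about (+6,-4) px from the prediction, because the arm was still settling. Joint 3 is near its limit, so I'll fit a kinematic model to check the reach when the lid is shut.

```bash
cat > kin.py <<'E'
import numpy as np
from scipy.spatial.transform import Rotation as R
from scipy.optimize import least_squares
D=[([1.0964,.30045,1.52152,0,1.32068,-.0666],[.218,.5047,.2049],[-3.1405,0,2.7338]),
([1.44,.07,2.12,-1.04,1.5,.62],[.2334,.2773,.2293],[-3.055,1.101,2.843]),
([.43,-.34,1.87,-.09,.91,-1.51],[.4339,.2168,.3939],[-3.077,.708,-2.725]),
([.43,-.34,1.87,-.1,.91,.08],[.4329,.2171,.393],[2.433,.046,1.939]),
([.18,-.33,1.87,.45,.96,.89],[.4418,.216,.3997],[3.139,-.77,.724]),
([.03,-.41,2.28,1.46,.66,-.11],[.4402,.2163,.3588],[3.123,-1.267,.743]),
([.39,-.19,2.46,3.16,.44,-1.58],[.4451,.2217,.2455],[-3.105,-1.307,.347])]
def fk(q,k):
    d,h,a,e,b,L,s4,g=k; E=R.from_euler
    r=E("z",q[0]);p=r.apply([d,0,h])
    r=r*E("y",q[1]);p=p+r.apply([0,0,a])
    r=r*E("y",q[2]);p=p+r.apply([e,0,b])
    r=r*E("z",s4*q[3])*E("y",q[4]);p=p+r.apply([0,0,L])
    r=r*E("z",s4*q[5]+g); return p,r
def res(k): 
    o=[]
    for q,p,e in D:
        P,r=fk(q,k);o+=list((P-p)*10);o+=list((r.inv()*R.from_euler("xyz",e)).as_rotvec())
    return np.array(o)
best=min((least_squares(res,[0,.3,.4,0,.4,.25,s,g],x_scale=.1) for s in(1,-1) for g in(0,1.57,3.14)),key=lambda s:s.cost)
k=best.x
lo=np.array([-3.03,-.79,.23,-1.04,0,-2.55]);hi=-np.array([-3.03,-2.21,-2.52,-4.18,-3.07,-2.55])
def ik(P,Rt,q0):
    f=lambda q:(lambda T:np.r_[(T[0]-P)*10,(T[1].inv()*Rt).as_rotvec()])(fk(q,k))
    s=least_squares(f,np.clip(q0,lo+1e-3,hi-1e-3),bounds=(lo,hi)); return s.x,abs(s.fun).max()
E
python3 - <<'E'
from kin import *
from goto import *
print(k.round(3),best.cost,abs(best.fun).max())
q=np.load("q.npy")
for dy in(.6,.8):
  for p in(.1,.3,.5):
    q0=np.array(D[-1][0])
    for P in([-.12,-.12,.19],[-.06,-.08,.17],[-.06,.0,.17],[-.06,.05,.17],[-.107,.05,.08],[-.107,0,.08],[-.107,0,.07],[-.15,.0,.07]):
        x,e=ik(box(q,np.array(P)),tool(q,p,dy),q0); print(dy,p,P,x.round(2),e.round(3)); 
        if e<.02:q0=x
E
```

```text
[0.002 0.223 0.427 0.04  0.446 0.275 0.948 1.59 ] 0.44646291631632096 0.3941018954636097
0.6 0.1 [-0.12, -0.12, 0.19] [ 0.5   0.21  2.51  3.52  1.06 -1.76] 0.0
0.6 0.1 [-0.06, -0.08, 0.17] [ 0.45  0.38  2.34  3.47  1.05 -1.74] 0.0
0.6 0.1 [-0.06, 0.0, 0.17] [ 0.62  0.45  2.2   3.68  1.   -1.85] 0.0
0.6 0.1 [-0.06, 0.05, 0.17] [ 0.69  0.5   2.09  3.79  0.96 -1.92] 0.0
0.6 0.1 [-0.107, 0.05, 0.08] [ 0.79  0.72  2.11  3.85  1.2  -1.83] 0.0
0.6 0.1 [-0.107, 0, 0.08] [ 0.72  0.7   2.22  3.76  1.26 -1.78] 0.0
0.6 0.1 [-0.107, 0, 0.07] [ 0.72  0.73  2.21  3.76  1.28 -1.76] 0.0
0.6 0.1 [-0.15, 0.0, 0.07] [ 0.84  0.72  2.26  3.87  1.33 -1.76] 0.0
0.6 0.3 [-0.12, -0.12, 0.19] [ 0.49  0.01  2.48  3.6   0.63 -1.86] 0.0
0.6 0.3 [-0.06, -0.08, 0.17] [ 0.45  0.22  2.31  3.52  0.67 -1.8 ] 0.0
0.6 0.3 [-0.06, 0.0, 0.17] [ 0.61  0.32  2.17  3.8   0.65 -1.98] 0.0
0.6 0.3 [-0.06, 0.05, 0.17] [ 0.68  0.38  2.07  3.94  0.65 -2.08] 0.0
0.6 0.3 [-0.107, 0.05, 0.08] [ 0.78  0.58  2.12  3.93  0.88 -1.94] 0.0
0.6 0.3 [-0.107, 0, 0.08] [ 0.71  0.54  2.23  3.81  0.93 -1.86] 0.0
0.6 0.3 [-0.107, 0, 0.07] [ 0.71  
[... 1632 characters left out ...]
 ] 0.0
0.8 0.3 [-0.107, 0, 0.07] [ 0.56  0.56  2.25  3.36  0.94 -1.69] 0.0
0.8 0.3 [-0.15, 0.0, 0.07] [ 0.67  0.54  2.32  3.49  0.98 -1.73] 0.0
0.8 0.5 [-0.12, -0.12, 0.19] [ 0.29 -0.09  2.39  2.52  0.29 -1.02] 0.0
0.8 0.5 [-0.06, -0.08, 0.17] [ 0.3   0.13  2.23  2.66  0.34 -1.16] 0.0
0.8 0.5 [-0.06, 0.0, 0.17] [ 0.47  0.22  2.11  3.14  0.27 -1.53] 0.0
0.8 0.5 [-0.06, 0.05, 0.17] [ 0.56  0.29  2.02  3.45  0.24 -1.79] 0.0
0.8 0.5 [-0.107, 0.05, 0.08] [ 0.64  0.45  2.12  3.55  0.5  -1.82] 0.0
0.8 0.5 [-0.107, 0, 0.08] [ 0.56  0.4   2.22  3.38  0.54 -1.72] 0.0
0.8 0.5 [-0.107, 0, 0.07] [ 0.56  0.43  2.21  3.38  0.57 -1.71] 0.0
0.8 0.5 [-0.15, 0.0, 0.07] [ 0.66  0.39  2.28  3.53  0.61 -1.79] 0.0
```

In the tool's units: -40 mm is -0.0667, 30 mm is 0.05, -0.061 rad is -0.0194.

Call:
arm_command(
  plan=[
    [[-0.0333,0.0217,0.0083,-0.0095,-0.0064,0,1],[-0.0667,0.05,0.0167,-0.0194,-0.0115,0.0025,1],[-0.0667,0.05,0.0167,-0.0194,-0.0115,0.0025,1],[-0.0667,0.05,0.0167,-0.0194,-0.0115,0.0025,1],[-0.0667,0.05,0.0167,-0.0194,-0.0115,0.0025,1],[-0.0667,0.05,0.0167,-0.0194,-0.0115,0.0025,1]],
  ],
)

```text
time_s: 6.75
ee_pos: [0.4554, 0.1939, 0.2047]
eef_rot: [-3.132, -1.272, 0.313]
force: [-0.6, -0.1, 0.2]
grip_width: 0.0001
grip_force: 0.0
```

```bash
python3 - <<'E'
from goto import *
q=np.load("q.npy"); print(where(q))
p,d,i=snap("wrist"); np.savez("w3.npz",d=d,**i)
from fit import prop,lid
P3=[("tip",prop(0)),("piv",[-.078,-.055,.068]),("lipR",lid(.551,.215,-.122,0)),("lipL",lid(.551,.215,.122,0)),("rimR",[-.095,-.12,.09]),("rimL",[-.095,.12,.09])]
for n,P in P3: print(n,np.round(proj(i,box(q,np.array(P))),1))
print(where(q)[0])
a=cv2.resize(p[110:410,100:500],None,fx=2,fy=2,interpolation=cv2.INTER_CUBIC)
for n,P in P3:
    u,v=proj(i,box(q,np.array(P))); cv2.circle(a,(int(2*(u-100)),int(2*(v-110))),4,(255,0,255),1)
cv2.imwrite("pics/w3.png",a)
E
```

```text
(array([-130. , -127.4,  204.7]), array([ 0.575,  0.001, -0.175]), array([-0.65, -0.05,  0.19]), 6.75, array([ 0.34, -0.08,  2.49,  3.17,  0.54, -1.58]), 0.00010928089259170076)
tip [247.3 204.3]
piv [247.8 314. ]
lipR [309.7 219.5]
lipL [ 91.6 143. ]
rimR [297.2 343.9]
rimL [115.  241.8]
[-130.  -127.5  204.5]
```

View pics/w3.png

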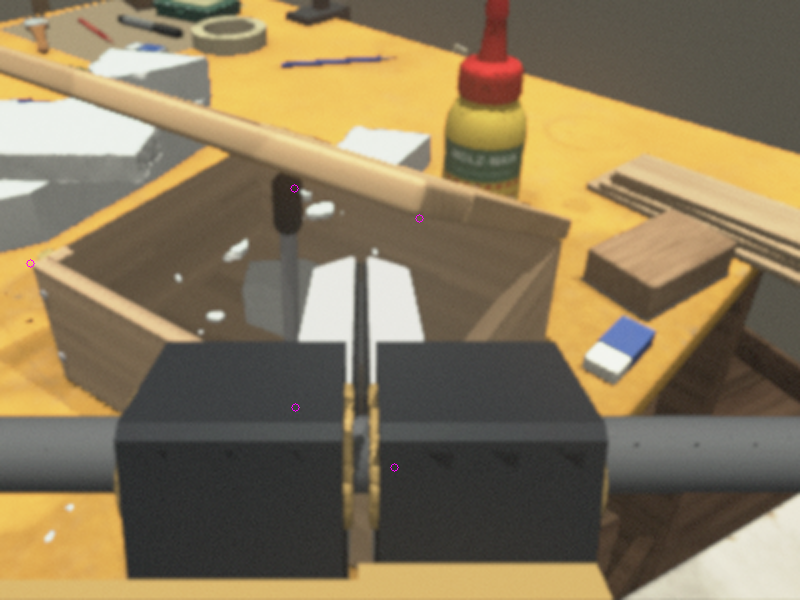

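Measured against the projected points, the prop tip (seen ~(287,187)), lid corner (418,212) and rim corner (38,260) in this 2x crop agree within about 2 px of the source image (about 2 mm). The model is good enough to act on.

```bash
python3 - <<'E'
from goto import *
q=np.load("q.npy")
for P in([-.11,-.116,.17],[-.06,-.082,.17]): print(rel(q,np.array(P),.3,.6))
E
```

```text
(array([-26.2,   1.9,  32.1]), array([-0.001, -0.001, -0.003]))
(array([-8.4,  2.1, 89.9]), array([-0.001, -0.001, -0.003]))
```

In the tool's units: 90 mm is 0.15, -8.4 mm is -0.014.

Call:
arm_command(
  plan=[
    [[-0.0217,0.0017,0.0267,0,0,0,1],[-0.0433,0.0033,0.0533,0,0,0,1],[-0.0433,0.0033,0.0533,0,0,0,1],[-0.0333,0.0033,0.085,0,0,0,1],[-0.0233,0.0033,0.1167,0,0,0,1],[-0.0183,0.0033,0.1333,0,0,0,1],[-0.014,0.0033,0.15,0,0,0,1],[-0.014,0.0033,0.15,0,0,0,1],[-0.014,0.0033,0.15,0,0,0,1],[-0.014,0.0033,0.15,0,0,0,1],[-0.014,0.0033,0.15,0,0,0,1]],
  ],
)

```text
time_s: 7.9
ee_pos: [0.5348, 0.2178, 0.1689]
eef_rot: [-3.132, -1.27, 0.311]
force: [0.9, 0.1, -0.1]
grip_width: 0.0003
grip_force: 0.0
```

```bash
python3 - <<'E'
from goto import *
q=np.load("q.npy"); print(where(q))
p,d,i=snap("wrist");a=cv2.resize(p[110:410,100:500],None,fx=2,fy=2,interpolation=cv2.INTER_CUBIC);cv2.imwrite("pics/w4.png",a)
for y in(-.062,-.03,.0,.02): print(rel(q,np.array([-.06,y,.17]),.3,.6))
E
```

```text
(array([-60.3, -82.6, 168.9]), array([ 0.574, -0.002, -0.175]), array([ 0.9 ,  0.07, -0.05]), 7.9, array([ 0.33,  0.21,  2.3 ,  3.15,  0.65, -1.57]), 0.00030061588180887164)
(array([  4.5, -16.8,  10.9]), array([-0.   ,  0.001, -0.003]))
(array([  9.8, -43.3,  28.2]), array([-0.   ,  0.001, -0.003]))
(array([ 14.7, -68. ,  44.4]), array([-0.   ,  0.001, -0.003]))
(array([ 18. , -84.5,  55.2]), array([-0.   ,  0.001, -0.003]))
```

View pics/w4.png

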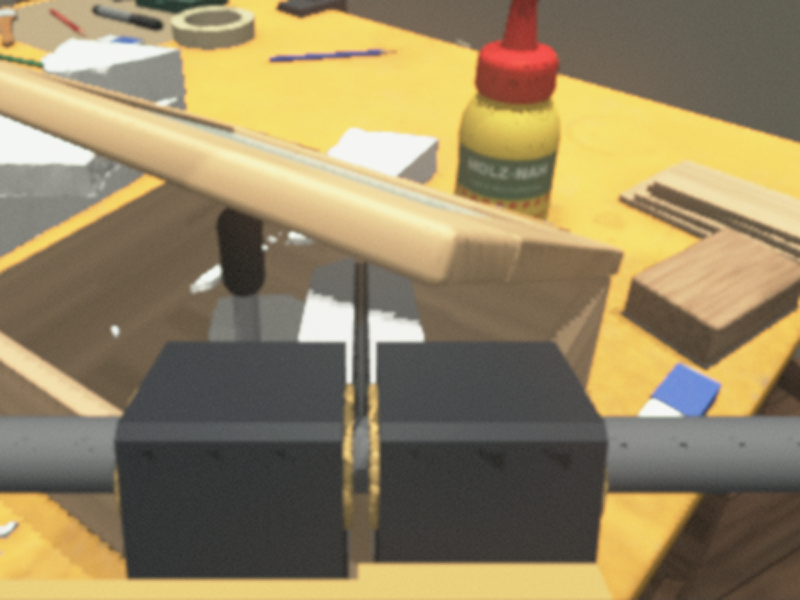

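The fingers are under the front rail without touching it, and the prop tip at (242,250) is left of the finger's left edge at (300,330). Now I'll push to +y.

Call:
arm_command(
  plan=[
    [[0.0017,-0.0072,0.0047,0,0,0,1],[0.0033,-0.0143,0.0093,0,0,0,1],[0.005,-0.0215,0.014,0,0,0,1],[0.0065,-0.0287,0.0187,0,0,0,1],[0.008,-0.0358,0.0233,0,0,0,1],[0.0097,-0.043,0.028,0,0,0,1],[0.0112,-0.0502,0.0327,0,0,0,1],[0.0128,-0.0573,0.0373,0,0,0,1],[0.0143,-0.0645,0.042,0,0,0,1],[0.016,-0.0717,0.0467,0,0,0,1],[0.0175,-0.0788,0.0513,0,0,0,1],[0.019,-0.0858,0.056,0,0,0,1]],
  ],
)

```text
time_s: 9.15
ee_pos: [0.5526, 0.2783, 0.1698]
eef_rot: [-3.132, -1.27, 0.311]
force: [-1.5, -1.4, -0.5]
grip_width: 0.0001
grip_force: 1.0
```

```bash
python3 - <<'E'
from goto import *
q=np.load("q.npy"); print(where(q))
p,d,i=snap("wrist");a=cv2.resize(p[110:410,100:500],None,fx=2,fy=2,interpolation=cv2.INTER_CUBIC);cv2.imwrite("pics/w5.png",a)
for y in(.0,.02): print(rel(q,np.array([-.06,y,.17]),.3,.6))
E
```

```text
(array([-59.9, -19.5, 169.8]), array([ 0.574, -0.002, -0.175]), array([-1.55, -1.38, -0.51]), 9.15, array([ 0.47,  0.29,  2.19,  3.39,  0.62, -1.72]), 0.00014892970019112227)
(array([  3.1, -15.8,  10. ]), array([-0.001,  0.001, -0.003]))
(array([  6.4, -32.3,  20.8]), array([-0.001,  0.001, -0.003]))
```

View pics/w5.png

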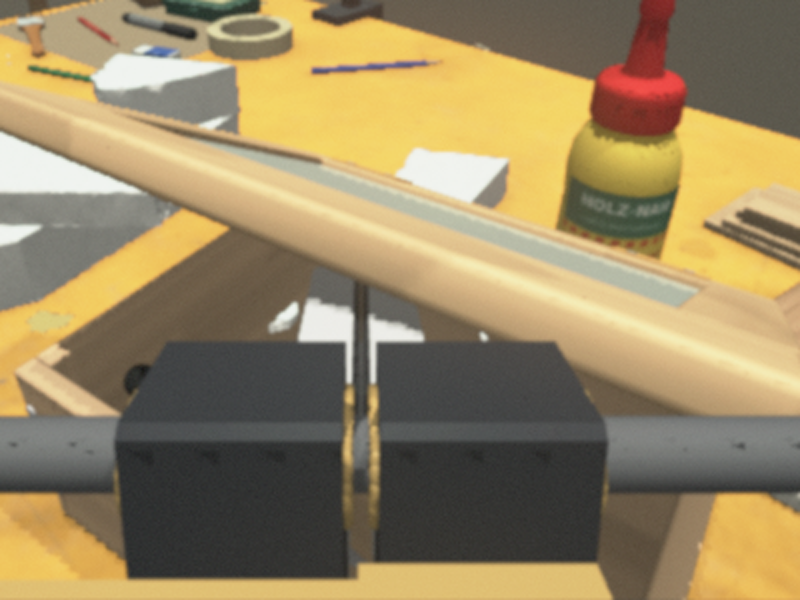

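The prop tip at (135,378) is down below the rim, so the prop is folded. The lid's front rail rests on the finger around (360,285). Next, the lowering path.

```bash
cat > low.py <<'E'
from goto import *
q=np.load("q.npy");q0=[0,0,0]
T=tool(q0,.3,.6); top=np.array([T.apply([.008,v,-t]) for v in(-.0125,0,.0125) for t in np.linspace(0,.06,31)])
def ang(P):
    X=P+top; s=.095-X[:,0]; m=s<=.217
    return np.arctan2(X[m,2]-.0905,s[m]).max()
from scipy.optimize import brentq
if __name__=="__main__":
    w=where(q)[0]/1e3; a0=ang(w); print("angle now",a0)
    N=22
    for j in range(1,N+1):
        f=j/N; a=a0+(-.03-a0)*f; x=(.095-.215*np.cos(max(a,0)))+.028+(.009-.028)*min(1,f*1.15); y=w[1]
        z=brentq(lambda z:ang(np.array([x,y,z]))-a,.04,.25)
        print(j,round(a,3),np.round([x*1e3,y*1e3,z*1e3],1),*[v.tolist() for v in rel(q,np.array([x,y,z]),.3,.6)])
E
python3 low.py
```

```text
angle now 0.5387446252702308
1 0.513 [-65.3 -18.9 168.1] [-3.2, -3.2, -3.8] [-0.001, 0.001, -0.003]
2 0.487 [-69.  -18.9 164.9] [-7.1, -5.2, -5.7] [-0.001, 0.001, -0.003]
3 0.461 [-72.5 -18.9 161.6] [-11.1, -7.2, -7.5] [-0.001, 0.001, -0.003]
4 0.435 [-75.9 -18.9 158.2] [-15.2, -9.1, -9.2] [-0.001, 0.001, -0.003]
5 0.409 [-79.2 -18.9 154.5] [-19.5, -10.9, -10.7] [-0.001, 0.001, -0.003]
6 0.384 [-82.3 -18.9 150.8] [-23.9, -12.7, -12.1] [-0.001, 0.001, -0.003]
7 0.358 [-85.3 -18.9 146.9] [-28.3, -14.4, -13.3] [-0.001, 0.001, -0.003]
8 0.332 [-88.2 -18.9 141.6] [-34.1, -16.0, -14.0] [-0.001, 0.001, -0.003]
9 0.306 [-90.9 -18.9 136.5] [-39.7, -17.5, -14.6] [-0.001, 0.001, -0.003]
10 0.28 [-93.5 -18.9 131.4] [-45.2, -19.0, -15.2] [-0.001, 0.001, -0.003]
11 0.254 [-96.  -18.9 126.2] [-50.7, -20.4, -15.6] [-0.001, 0.001, -0.003]
12 0.229 [-98.3 -18.9 121.2] [-56.0, -21.7, -15.9] [-0.001, 0.001, -0.003]
13 0.203 [-100.5  -18.9  116.1] [-61.5, -22.9, -16.1] [-0.001, 0.001, -0.003]
14 0.177 [-102.6  -18.9  111. ] [-66.9, -24.0, -16.2] [-0.001, 0.001, -0.003]
15 0.151 [-104.5  -18.9  106.2] [-71.9, -25.1, -16.3] [-0.001, 0.001, -0.003]
16 0.125 [-106.2  -18.9  101.1] [-77.2, -26.0, -16.2] [-0.001, 0.001, -0.003]
17 0.099 [-107.8  -18.9   96.1] [-82.4, -26.9, -16.0] [-0.001, 0.001, -0.003]
18 0.073 [-109.3  -18.9   91. ] [-87.6, -27.8, -15.6] [-0.001, 0.001, -0.003]
19 0.048 [-110.6  -18.9   86. ] [-92.7, -28.5, -15.2] [-0.001, 0.001, -0.003]
20 0.022 [-110.9  -18.9   80.5] [-98.1, -28.7, -13.8] [-0.001, 0.001, -0.003]
21 -0.004 [-111.   -18.9   74.9] [-103.4, -28.7, -12.2] [-0.001, 0.001, -0.003]
22 -0.03 [-111.   -18.9   69.3] [-108.8, -28.7, -10.5] [-0.001, 0.001, -0.003]
```

In the tool's units: -50.7 mm is -0.0845, -45.2 mm is -0.0753.

Call:
arm_command(
  plan=[
    [[-0.0025,-0.0027,-0.0033,0,0,0,1],[-0.0053,-0.0053,-0.0063,0,0,0,1],[-0.0118,-0.0087,-0.0095,0,0,0,1],[-0.0185,-0.012,-0.0125,0,0,0,1],[-0.0253,-0.0152,-0.0153,0,0,0,1],[-0.0325,-0.0182,-0.0178,0,0,0,1],[-0.0398,-0.0212,-0.0202,0,0,0,1],[-0.0472,-0.024,-0.0222,0,0,0,1],[-0.0567,-0.0267,-0.0233,0,0,0,1],[-0.0662,-0.0292,-0.0243,0,0,0,1],[-0.0753,-0.0317,-0.0253,0,0,0,1],[-0.0845,-0.034,-0.026,0,0,0,1]],
  ],
)

```text
time_s: 10.4
ee_pos: [0.5175, 0.288, 0.1258]
eef_rot: [-3.132, -1.27, 0.311]
force: [0.4, -0.1, -2.6]
grip_width: 0.0001
grip_force: 0.8
```

```bash
python3 - <<'E'
from low import *
w=where(q); print(w,ang(w[0]/1e3))
p,d,i=snap("wrist");a=cv2.resize(p[110:410,100:500],None,fx=2,fy=2,interpolation=cv2.INTER_CUBIC);cv2.imwrite("pics/w6.png",a)
print(where(q)[0])
E
```

```text
(array([-96.2, -19.8, 125.8]), array([ 0.574, -0.001, -0.175]), array([ 0.42, -0.07, -2.58]), 10.4, array([ 0.54,  0.38,  2.25,  3.45,  0.77, -1.72]), 0.00012432287507674355) 0.25244891973269185
[-96.6 -20.  124.9]
```

View pics/w6.png

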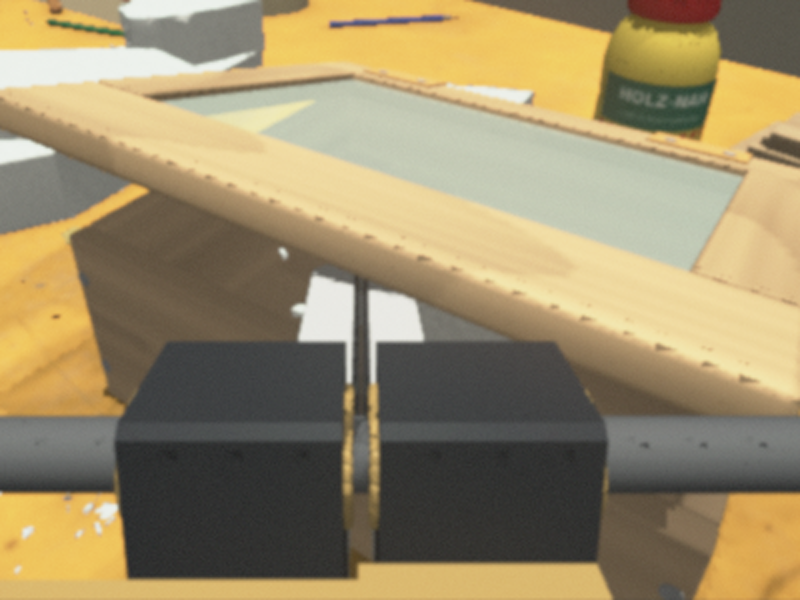

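The lid rests on the finger, with its lower edge meeting the fingertip at about (360,270) and 2.6 N of load. I'll continue down.

In the tool's units: -50 mm is -0.0833, -48 mm is -0.08.

Call:
arm_command(
  plan=[
    [[-0.0088,-0.0022,-0.0005,0,0,0,1],[-0.018,-0.0042,-0.0008,0,0,0,1],[-0.027,-0.006,-0.001,0,0,0,1],[-0.0353,-0.0078,-0.0012,0,0,0,1],[-0.0442,-0.0093,-0.001,0,0,0,1],[-0.0528,-0.0108,-0.0007,0,0,0,1],[-0.0615,-0.0123,0,0,0,0,1],[-0.0667,-0.0133,0.0003,0,0,0,1],[-0.0717,-0.0137,0.0008,0,0,0,1],[-0.0767,-0.014,0.002,0,0,0,1],[-0.08,-0.014,0.003,0,0,0,1],[-0.0833,-0.014,0.004,0,0,0,1]],
  ],
)

```text
time_s: 11.65
ee_pos: [0.5032, 0.2922, 0.0777]
eef_rot: [-3.131, -1.27, 0.311]
force: [0.0, 0.6, -1.2]
grip_width: 0.0005
grip_force: 0.9
```

```bash
python3 - <<'E'
from low import *
w=where(q); print(w,ang(w[0]/1e3))
for P in([-.111,-.019,.069],[-.111,-.019,.066],[-.17,-.06,.066],[-.20,-.08,.066]): print(rel(q,np.array(P),.3,.6))
E
```

```text
(array([-111.1,  -19.8,   77.7]), array([ 0.574, -0.001, -0.174]), array([ 0.01,  0.61, -1.17]), 11.65, array([ 0.57,  0.52,  2.26,  3.45,  0.92, -1.68]), 0.000451888260136784) 0.0089583277560037
(array([-8.1, -0.5,  3.1]), array([-0.   ,  0.   , -0.003]))
(array([-11. ,  -0.5,   4. ]), array([-0.   ,  0.   , -0.003]))
(array([-32.3,   0. , -64.7]), array([-0.   ,  0.   , -0.003]))
(array([-42.9,  -0.4, -99.1]), array([-0.   ,  0.   , -0.003]))
```

In the tool's units: -11 mm is -0.0183, -10 mm is -0.0167.

Call:
arm_command(
  plan=[
    [[-0.0033,0,0.0012,0,0,0,1],[-0.0067,0,0.0025,0,0,0,1],[-0.01,0,0.0037,0,0,0,1],[-0.0133,0,0.005,0,0,0,1],[-0.0167,0,0.0062,0,0,0,1],[-0.0183,0,0.0067,0,0,0,1],[-0.0183,0,0.0067,0,0,0,1],[-0.0183,0,0.0067,0,0,0,1],[-0.0183,0,0.0067,0,0,0,1]],
  ],
)

```text
time_s: 12.55
ee_pos: [0.5037, 0.2924, 0.0662]
eef_rot: [-3.131, -1.27, 0.31]
force: [1.0, -0.2, -0.6]
grip_width: 0.0008
grip_force: 0.0
```

```bash
python3 - <<'E'
from low import *
w=where(q); print(w)
for P in([-.13,-.032,.066],[-.17,-.06,.066],[-.19,-.073,.066]): print(rel(q,np.array(P),.3,.6))
E
```

```text
(array([-110.7,  -19.4,   66.2]), array([ 0.574, -0.001, -0.174]), array([ 1.  , -0.19, -0.56]), 12.55, array([ 0.57,  0.55,  2.25,  3.44,  0.95, -1.67]), 0.0007587308267695447)
(array([ -7. ,  -0.5, -22. ]), array([-0.   ,  0.   , -0.003]))
(array([-21.4,   0. , -68.6]), array([-0.   ,  0.   , -0.003]))
(array([-28.5,  -0.5, -91.4]), array([-0.   ,  0.   , -0.003]))
```

In the tool's units: -68.6 mm is -0.1143, -21.4 mm is -0.0357.

Call:
arm_command(
  plan=[
    [[-0.0058,0,-0.0183,0,0,0,1],[-0.0117,0,-0.0367,0,0,0,1],[-0.0183,0,-0.0583,0,0,0,1],[-0.0267,0,-0.085,0,0,0,1],[-0.0357,0,-0.1143,0,0,0,1],[-0.0357,0,-0.1143,0,0,0,1],[-0.0357,0,-0.1143,0,0,0,1],[-0.0357,0,-0.1143,0,0,0,1]],
  ],
)

```text
time_s: 13.35
ee_pos: [0.436, 0.27, 0.0662]
eef_rot: [-3.131, -1.271, 0.31]
force: [0.7, 1.0, -0.3]
grip_width: 0.0004
grip_force: 0.0
```

```bash
python3 - <<'E'
from low import *
print(where(q))
p,d,i=snap("side");p2,_,i2=snap("wrist")
cv2.imwrite("pics/end.png",np.hstack([cv2.resize(p[195:335,210:395],(400,303)),cv2.resize(p2,(400,303))]))
E
```

```text
(array([-169.6,  -59.6,   66.2]), array([ 0.574, -0.001, -0.174]), array([ 0.71,  1.05, -0.26]), 13.35, array([ 0.64,  0.51,  2.41,  3.49,  1.06, -1.65]), 0.00038329597921701576)
```

View pics/end.png

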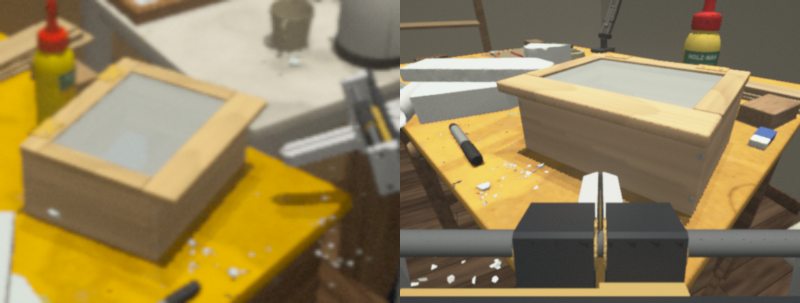

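The lid lies flat on the rim, with its front edge at about (155,190)–(265,100) in the left panel, and the hand is clear of the box. Handing in.

```bash
python3 -c "
from station import ctrl
print(ctrl.hand_in())"
```

```text
the job is handed in; nothing more can be done
None
```

The lid is shut, the prop was folded down inside the box when last seen, the hand is clear, and I've handed the job in at about 13 s of the 43 s allowed; the hand-in returned no verdict.

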